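# Set up the synthesis bench

## Task

Set up the bench for the next preparation: seat the round-bottom flask upright in the nest of the heating mantle, stand the conical flask in the middle of the stirrer's round white plate, the white blue-lidded jar in the middle of the balance's round steel pan, and the amber bottle flat on the floor of the red spill tray. Set each down gently, without dropping it, and leave all four released, upright and still, and do not knock over the measuring cylinder or the red-capped vial that stand among them.

Things in the scene. Friction and masses are not known exactly. Their poses are not given: they have to be found in the camera images.
- round_flask_mid (a point): Clear glass round-bottom flask, green collar at its mouth; loose, 75 g, 108 mm tall: bulb 64 mm across (centre 32 mm above the lowest point), straight neck 26 mm in diameter from 66 to 108 mm; pinch the neck from above. Point: on its axis, 54 mm above its lowest point; z up the neck. It waits on a fixed brown cork ring (84 mm across, 25 mm high), its lowest point 16 mm above the bench.
- conical_flask_mid (a point): Clear glass conical (Erlenmeyer) flask, orange sleeve round its neck; loose, 90 g, 106 mm tall, flat base 64 mm across, cone up to 66 mm, then a straight neck 30 mm in diameter to the mouth; pinch the neck from above. Point: on its axis, 53 mm above its base; z up. It stands on the bench.
- amber_bottle_mid (a point): Dark brown bottle, black cap, pale label band; loose, 130 g, 90 mm tall: body 48 mm in diameter up to 60 mm, cap 31 mm in diameter above 70 mm. Point: on its axis, 45 mm above its base; z up. It stands on the bench.
- white_jar_mid (a point): White plastic jar with a ribbed blue lid; loose, 120 g, 72 mm tall, body 54 mm in diameter up to 52 mm, lid 53 mm in diameter above. Point: on its axis, 36 mm above its base; z up. It stands on the bench.
- mantle_nest (a point): Heating mantle: fixed round blue drum, 136 mm across, 92 mm high, its pale top with a round nest (bowl, mouth 70 mm, 35 mm deep) that fits the round flask's bulb; on its own +x side a grey control box, 57 mm high, reaches 131 mm from the axis. Point: bottom of the nest on the axis, 56 mm above the bench, where the seated flask's lowest point rests, bulb half sunk. z up.
- stirrer_plate (a point): Magnetic hot-plate stirrer: fixed white box 130 mm wide, 64 mm high, from 65 mm behind to 135 mm before (its own +x) the plate's centre, two black knobs in front; on top a round white plate 110 mm across. Point: centre of the plate's upper face, 80 mm above the bench; z up. A thin steel rod socket, 82 mm high, stands 74 mm from the centre at a rear corner.
- balance_pan (a point): Balance: fixed flat grey box 138 mm wide, from 65 mm behind to 131 mm before (its own +x) the pan's centre, dark display in front, with a round steel pan 110 mm across. Point: centre of the pan's upper face, 50 mm above the bench; z up.
- tray_floor (a point): Red square spill tray, fixed, 98 mm over its rim, 80 mm by 80 mm inside, rim 19 mm above the bench. Point: centre of its floor, 5 mm above the bench; z up, x and y along its sides.
- measuring_cylinder_mid (a point): Slim glass measuring cylinder, 170 mm tall, 24 mm across, round blue foot 52 mm across; loose, to be left standing. Point: on its axis, 85 mm up.
- vial_mid (a point): Small glass vial with a red cap, 56 mm tall, 28 mm in diameter; loose, to be left standing. Point: on its axis, 28 mm up.
Mind the look-alikes: they are no part of the job. Leave any pink or yellow look-alike of the part that bears round_flask_mid alone.

How it is judged:
At the end, for the whole second after the job is handed in: Round flask seated in the nest (within 12 mm sideways, 7 mm in height, 14 degrees); conical flask on the plate and jar on the pan, within 15 mm of the centre; bottle flat on the tray floor; these three upright within 4 degrees and all still; cylinder and vial upright (horizontal distance between round_flask_mid and mantle_nest below 0.012 m and z of round_flask_mid in the frame of mantle_nest between 0.047 and 0.061 m and angle between round_flask_mid's own z axis and vertical below 0.25 rad and horizontal distance between conical_flask_mid and stirrer_plate below 0.015 m and z of conical_flask_mid in the frame of stirrer_plate between 0.049 and 0.057 m and angle between each of conical_flask_mid, white_jar_mid, amber_bottle_mid's own z axis and vertical below 0.08 rad and horizontal distance between white_jar_mid and balance_pan below 0.015 m and z of white_jar_mid in the frame of balance_pan between 0.032 and 0.04 m and x of amber_bottle_mid in the frame of tray_floor between -0.018 and 0.018 m and y of amber_bottle_mid in the frame of tray_floor between -0.018 and 0.018 m and z of amber_bottle_mid in the frame of tray_floor between 0.041 and 0.049 m and linear speed of each of round_flask, conical_flask, amber_bottle, white_jar below 0.02 m/s and angular speed of each of round_flask, conical_flask, amber_bottle, white_jar below 0.2 rad/s and angle between each of measuring_cylinder_mid, vial_mid's own z axis and vertical below 0.3 rad); the robot touches nothing.
It fails at once if the measuring cylinder or the red-capped vial is knocked over (angle between any of measuring_cylinder_mid, vial_mid's own z axis and vertical above 0.6 rad).
It fails at once if the round-bottom flask is dropped onto its station (horizontal distance between round_flask_mid and mantle_nest below 0.05 m and z of round_flask_mid in the frame of mantle_nest below 0.084 m and linear speed of round_flask above 0.65 m/s).
It fails at once if the conical flask is dropped onto its station (horizontal distance between conical_flask_mid and stirrer_plate below 0.05 m and z of conical_flask_mid in the frame of stirrer_plate below 0.083 m and linear speed of conical_flask above 0.65 m/s).
It fails at once if the white jar is dropped onto its station (horizontal distance between white_jar_mid and balance_pan below 0.05 m and z of white_jar_mid in the frame of balance_pan below 0.066 m and linear speed of white_jar above 0.65 m/s).
It fails at once if the amber bottle is dropped onto its station (horizontal distance between amber_bottle_mid and tray_floor below 0.05 m and z of amber_bottle_mid in the frame of tray_floor below 0.075 m and linear speed of amber_bottle above 0.65 m/s).
It also fails if it takes over 106 s, if anything falls off the work surface, if the arm or the gripper's body presses on something with over 40 N, if the wrist force passes 120 N, or if a joint passes its speed limit or range.

## Robot

A 7-joint arm with a two-finger parallel gripper is mounted at the origin on the work surface. World frame = base frame: x ahead of the robot, y to its left, z up, the work surface at z = 0. Lengths are in m, angles in rad, forces in N, time in s.
With the tool pointing down it reaches from about 0.425 to 1.025 m from the base axis. Payload 3.6 kg.
Tool frame: the origin (TCP) lies midway between the tips of the shut fingers; the grasp point (between the pads) lies grasp_offset behind it (grasp_offset is the distance from the TCP to the grasp point, in m); z points along the fingers, y is the line along which they close (so a half turn about z gives the same grasp; the last joint's range is limited). The gripper opens to 85 mm and grips with 20 to 120 N. Pads are 22 mm wide; open, the fingers measure 114 mm over their backs; the gripper's body (76 mm by 85 mm) begins 54 mm behind the grasp point. The pads swing forward as they close: fully open they stand 13 mm farther back than shut.
Start: joints at [-1.321, 0.591, 0.048, 1.609, -0.033, 0.943, -0.034], TCP at [0.244, 0.683, 0.207] pointing down, gripper open.
Joint ranges: [-2.69, 2.69], [-0.47, 2.24], [-1.27, 1.36], [0.19, 2.51], [-1.53, 4.68], [0.08, 2.07], [-3.09, 3.09]. Speed limits (rad/s): [2.57, 2.57, 3.14, 3.14, 3.14, 3.14, 3.14].

## Interface

Orientations are given as a unit quaternion [x, y, z, w].
In Python, from cell import * gives the robot as it stands.
- The arm moves only by the tool servo_tool, never from a script. Its arguments are lists of equal length, an entry for each row: "fingers": the finger opening in mm, from 0 to 85.4; "dp": the shift along the tool's x, y, z in mm, a list of three; "yaw": the turn about the tool's z in degrees. A call has 1 to 10 rows; each row is the pose to reach, as a shift and turn from the pose commanded when the call began, along the tool's axes at that moment; what a row does not reach only later rows make up. A row lasts 1/8 s, in which the tool goes at most 62.5 mm and 10.7 degrees, less where a joint would pass 70% of its speed; a pose out of reach is approached as far as the arm can. A call with a gripper value outside its range is refused whole. The fingers move at their own pace and stop on an object; "force" is the grip in N (left out, the last holds). Time passes only in rows, so rows that repeat a pose let the fingers close. It gives the time, the measured TCP pose, the force, the opening and the grip force at its end, in the units of the state.
- observe(): the state, without advancing time (a new reading comes with each control period).
- snapshot(name): name is "side" or "top"; returns a dict with "img" (480x640x3 uint8, blue, green, red), "depth" (480x640 float32, m along the optical axis (not along the pixel's ray), 0 where there is no reading), "fov_y" (degrees; the focal length in pixels is half the picture's height over the tangent of half this angle, whatever the lens; pixels are square), "cx", "cy" (the principal point, pixels), "R" (3x3) and "t" (3): a world point X has camera coordinates R X + t. Camera axes: x right, y down, z forward; pixel columns grow to the right and rows downward; lengths in m; the calibration is good to about 2 mm. A picture is of the moment at which its call begins.
- finish_job(): hands the job in; it is judged then, once.
Trained networks look in the newest picture that a camera, given by its name, has taken for a name from the list of things; names that differ only in an ending like _2 or _b are one class to them, and where a whole thing is asked for, a point or a joint stands for the part that bears it (a point fixed in the world has none). Each returns a list of dicts, best first, with "confidence" (0 to 1); they miss things now and then, are a little off and sometimes report something else, mostly with a low value. They report only what shows in the picture. A call takes as long as a camera call. They do not tell look-alikes from the thing itself.
- regions_of(camera, query): "region" (480x640 bool, what is visible of it) and "extent" ([left, top, right, bottom] in pixels, round what is visible of it).
The state is a dict: "t": time; "joint_positions": joint angles; "joint_vel": joint speeds; "joint_torque": joint torques, N m; "tool_pos": TCP position; "orientation": TCP orientation; "force": force on the tool from outside, world axes, zero at the start; "moment": the same for the moment, N m; "width": opening from 0.0 (shut) to 1.0 (fully open); "grasp_force": force on a finger pad.
Only numpy, scipy, OpenCV 4.12 (cv2) and the standard library are available. Lean on these libraries where they do the work, as an engineer would, in place of code of your own. Each camera call takes 0.05 s, during which the arm holds its last target. There are 200 camera calls.

## Working session

There is one attempt and no reset: what is moved stays moved. The work goes in short steps, Python scripts to look and compute and a tool call to move; the robot and the scene stay as the last step left them, time stands still between calls to the robot, and variables do not carry over. Pictures are saved under pics/ and viewed, at most 14 in all, crops included, and the job is handed in when it is done.

Besides the shell and the picture viewer there is one more tool, called after ">>>" as a command line: name --pt "numbers of a row" for each row, then --argument value for the rest. servo_tool: Moves the arm, as the interface text tells. Its arguments: {"type":"object","properties":{"fingers":{"type":"array"},"dp":{"type":"array"},"yaw":{"type":"array"},"force":{"type":"number"}},"required":["fingers","dp","yaw"]}

```bash
mkdir -p pics; ls; python3 - <<'E'
from cell import *
import cv2
s=observe();print(s['tool_pos'],s['orientation'],s['width'])
try: print(grasp_offset)
except Exception as e: print(e)
for n in('side','top'):
    d=snapshot(n);cv2.imwrite(f'pics/{n}0.png',d['img']);print(n,d['fov_y'],d['cx'],d['cy'],d['R'],d['t'])
E
```

```text
pics
[0.24338514 0.68197737 0.2062189 ] [ 1.70500836e-01  9.85356870e-01 -1.13537106e-03 -1.19810948e-04] 0.9990721887316532
0.0187
side 56.61878805577456 317.52990817175265 237.86514431245925 [[ 0.84705268 -0.53136388 -0.0124172 ]
 [-0.41870589 -0.65270869 -0.6313927 ]
 [ 0.32739446  0.54002204 -0.77536383]] [-0.41711821  0.25602026  0.99241021]
top 54.01902092008128 325.2474405200206 237.31823998748536 [[ 0.01302169 -0.99971053 -0.02023072]
 [-0.99393561 -0.01073181 -0.10943869]
 [ 0.1091899   0.02153311 -0.99378765]] [0.01802462 0.48625224 1.15368936]
```

View pics/side0.png

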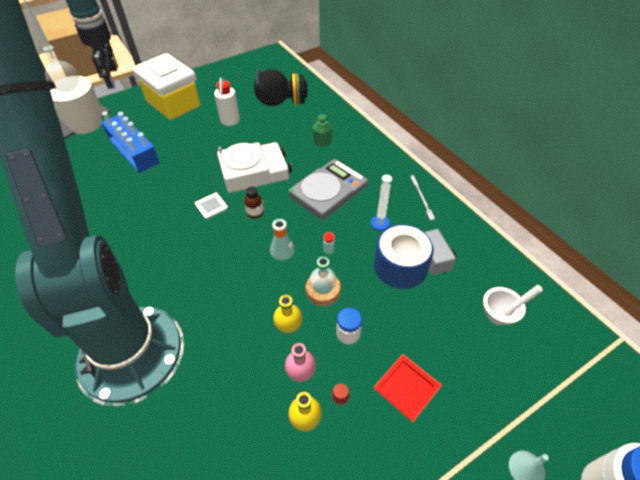

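View pics/top0.png

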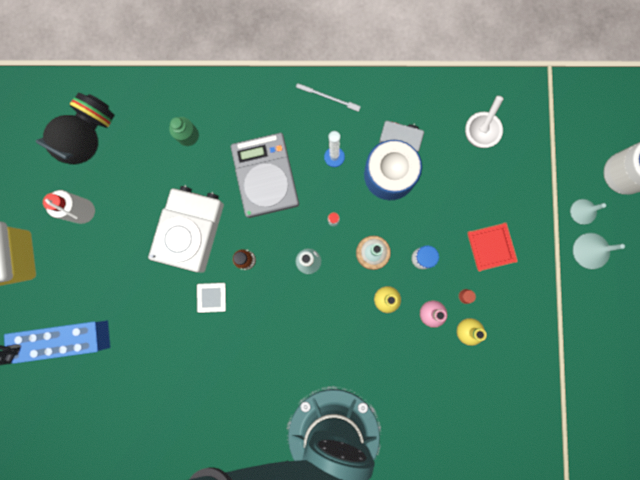

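The pictures show these positions, as top-view and side-view pixels:
- **Clear flask on its cork ring:** (375,252) and (323,285)
- **Conical flask:** (308,260) and (281,240)
- **Amber bottle:** (243,259) and (254,204)
- **Jar:** (425,257) and (348,325)
- **Mantle:** (393,168)
- **Stirrer:** (180,238)
- **Balance pan:** (265,185)
- **Tray:** (492,247)

Round-flask candidates in the top view are clear (375,252), yellow (387,299), pink (433,313) and yellow (471,331). The clear one with the green collar on cork fits the description. I'll confirm it in a crop while I measure.

```bash
cat > h.py <<'E'
from cell import *
import cv2, numpy as np
def K(d):
    return 240/np.tan(np.radians(d['fov_y']/2))
def world(d,u,v,z):   # depth along axis -> world
    f=K(d); c=np.stack([(u-d['cx'])/f*z,(v-d['cy'])/f*z,z],-1)
    return (c-d['t'])@d['R']
def ray(d,u,v,h):     # pixel ray cut with plane z=h
    f=K(d); r=d['R'].T@np.array([(u-d['cx'])/f,(v-d['cy'])/f,1]); o=-d['R'].T@d['t']
    return (o+r*(h-o[2])/r[2])
def proj(d,X):
    c=d['R']@np.asarray(X)+d['t']; f=K(d); return c[0]/c[2]*f+d['cx'],c[1]/c[2]*f+d['cy']
def cloud(d,reg):
    v,u=np.nonzero(reg&(d['depth']>0)); return world(d,u.astype(float),v.astype(float),d['depth'][v,u])
E
python3 - <<'E'
from h import *
np.set_printoptions(precision=3,suppress=True)
N='round_flask_mid conical_flask_mid amber_bottle_mid white_jar_mid mantle_nest stirrer_plate balance_pan tray_floor measuring_cylinder_mid vial_mid'.split()
for cam in('top','side'):
    d=snapshot(cam)
    if cam=='side': cv2.imwrite('pics/c1.png',cv2.resize(d['img'][210:420,230:450],None,fx=2.8,fy=2.8,interpolation=cv2.INTER_CUBIC))
    for n in N:
        for r in regions_of(cam,n)[:4]:
            P=cloud(d,r['region'])
            z=P[:,2]; h=np.percentile(z,98) if len(z) else 0
            T=P[z>h-.008] if len(z) else P
            mid=(T.min(0)+T.max(0))/2 if len(T) else None
            print(cam,n,round(r['confidence'],2),r['extent'],len(P),'ztop',round(float(h),3),'topmid',mid,'allmid',(P.min(0)+P.max(0))/2 if len(P) else 0)
E
```

```text
top round_flask_mid 0.89 [373.4, 287.6, 401.0, 313.2] 544 ztop 0.111 topmid [ 0.334 -0.131  0.108] allmid [ 0.333 -0.133  0.055]
top round_flask_mid 0.69 [361.6, 238.9, 385.7, 266.0] 555 ztop 0.127 topmid [ 0.45  -0.096  0.124] allmid [ 0.45  -0.096  0.074]
top round_flask_mid 0.59 [460.5, 320.6, 486.5, 345.5] 593 ztop 0.111 topmid [ 0.259 -0.331  0.108] allmid [ 0.258 -0.339  0.055]
top round_flask_mid 0.56 [423.1, 299.5, 446.9, 325.3] 546 ztop 0.111 topmid [ 0.301 -0.241  0.108] allmid [ 0.302 -0.241  0.071]
top conical_flask_mid 0.6 [293.4, 247.4, 324.3, 275.9] 520 ztop 0.109 topmid [0.427 0.066 0.107] allmid [0.429 0.067 0.054]
top conical_flask_mid 0.3 [365.8, 123.4, 422.9, 201.9] 3526 ztop 0.096 topmid [ 0.652 -0.14   0.093] allmid [ 0.692 -0.15   0.047]
top amber_bottle_mid 0.84 [231.5, 247.7, 255.2, 267.8] 386 ztop 0.093 topmid [0.428 0.224 0.09 ] allmid [0.427 0.232 0.044]
top amber_bottle_mid 0.48 [229.9, 134.8, 297.9, 215.5] 3990 ztop 0.054 topmid [0.614 0.174 0.051] allmid [0.651 0.187 0.028]
top white_jar_mid 0.98 [413.1, 239.4, 440.3, 271.7] 469 ztop 0.077 topmid [ 0.43
[... 2588 characters left out ...]
5, 294.3, 190.3] 2699 ztop 0.083 topmid [0.472 0.38  0.081] allmid [0.504 0.409 0.042]
side balance_pan 0.83 [290.9, 157.5, 367.2, 218.8] 2626 ztop 0.053 topmid [0.613 0.176 0.05 ] allmid [0.653 0.191 0.027]
side tray_floor 0.62 [377.8, 355.5, 442.6, 422.8] 2330 ztop 0.021 topmid [ 0.465 -0.392  0.019] allmid [ 0.465 -0.392  0.01 ]
side tray_floor 0.51 [244.9, 188.0, 263.4, 215.0] 443 ztop 0.092 topmid [0.425 0.223 0.09 ] allmid [0.425 0.222 0.049]
side measuring_cylinder_mid 0.69 [371.3, 173.9, 390.6, 228.5] 526 ztop 0.171 topmid [0.697 0.004 0.169] allmid [0.696 0.006 0.088]
side vial_mid 0.59 [323.9, 234.5, 334.9, 248.8] 144 ztop 0.059 topmid [0.527 0.004 0.055] allmid [0.527 0.002 0.034]
```

View pics/c1.png

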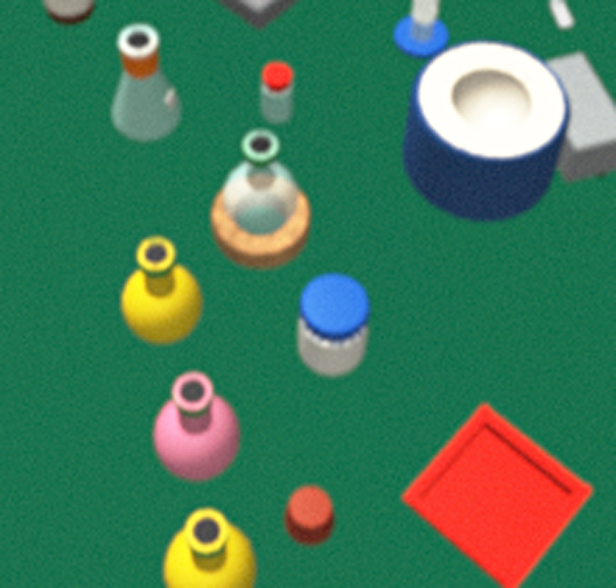

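The crop confirms it: the clear flask with the green collar on cork, at crop (260,190), is the right one; the yellow and pink ones stay. Next I'll fit the plate and pan circles and check everything with an overlay.

```bash
python3 - <<'E'
from h import *
np.set_printoptions(precision=4,suppress=True)
from scipy.optimize import minimize
S={}
guess={'stirrer':((.4725,.381),.08,.055),'pan':((.614,.175),.05,.055),'mantle':((.652,-.141),.092,.068)}
for cam in('top','side'):
    d=snapshot(cam); S[cam]=d
    P=cloud(d,np.ones((480,640),bool))
    for k,(g,h,r) in guess.items():
        m=(abs(P[:,2]-h-.002)<.0035)&(np.hypot(*(P[:,:2]-g).T)<r+.03)
        Q=P[m,:2]
        # centre: circle of radius r holding most points, balanced
        f=lambda c:-np.sum(1/(1+np.exp((np.hypot(*(Q-c).T)-r)/.0015)))
        c=minimize(f,g,method='Nelder-Mead').x
        print(cam,k,len(Q),c,Q.mean(0))
    if cam=='side':
        Q=P[(abs(P[:,2]-.019)<.006)&(np.hypot(*(P[:,:2]-[.467,-.392]).T)<.08)]
        print('tray rect',cv2.minAreaRect(Q[:,:2].astype(np.float32)))
circ=[(.449,-.0955,.124,.013),(.426,.067,.106,.015),(.427,.2245,.09,.0155),(.437,-.221,.072,.0265),(.652,-.141,.092,.068),(.652,-.141,.092,.035),(.4725,.381,.08,.055),(.614,.175,.05,.055)]
ims=[]
for cam,(x0,x1,y0,y1) in {'top':(140,540,110,300),'side':(200,470,130,430)}.items():
    d=S[cam]; s=2 if cam=='top' else 2
    im=cv2.resize(d['img'],None,fx=s,fy=s)
    for x,y,z,r in circ:
        pts=np.array([proj(d,(x+r*np.cos(a),y+r*np.sin(a),z)) for a in np.linspace(0,6.28,60)])*s
        cv2.polylines(im,[pts.round().astype(int)],True,(255,0,255),1)
    cv2.imwrite(f'pics/ov_{cam}.png',im[y0*s:y1*s,x0*s:x1*s])
E
```

```text
top stirrer 1166 [0.4724 0.377 ] [0.4713 0.3774]
top pan 1105 [0.6136 0.1731] [0.6137 0.1729]
top mantle 1216 [ 0.6531 -0.1408] [ 0.6522 -0.1403]
side stirrer 671 [0.4715 0.3782] [0.4712 0.3776]
side pan 714 [0.6118 0.1745] [0.6112 0.174 ]
side mantle 1015 [ 0.6511 -0.1395] [ 0.6496 -0.1412]
tray rect ((0.46516621112823486, -0.39113888144493103), (0.10057961195707321, 0.09835142642259598), 14.163724899291992)
```

View pics/ov_top.png

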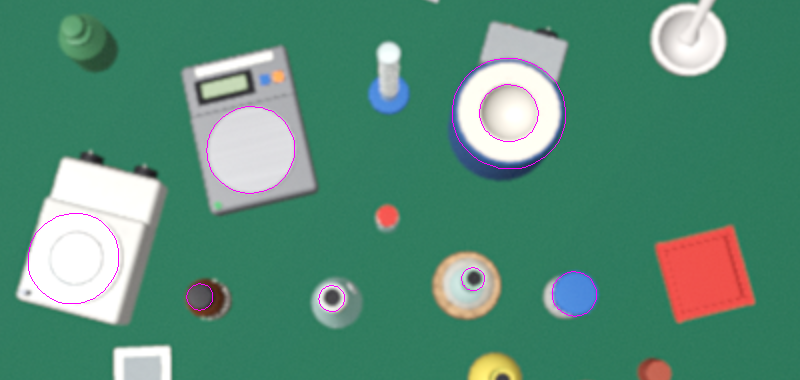

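>>> servo_tool --fingers '[60, 60, 60, 60, 60, 60, 60, 60, 60, 60]' --pt "-40 -50 0" --pt "-80 -100 0" --pt "-120 -150 0" --pt "-160 -200 0" --pt "-200 -260 0" --pt "-240 -310 0" --pt "-280 -370 0" --pt "-320 -430 0" --pt "-350 -480 0" --pt "-375 -515 0" --yaw '[7, 14, 21, 28, 35, 42, 49, 56, 63, 70]' --force 30

```text
t: 2.55
tool_pos: [0.4212, 0.0823, 0.2079]
orientation: [0.706, 0.708, 0.001, 0.0]
force: [1.6, 0.8, 0.6]
width: 0.705
grasp_force: 0.0
```

The overlay circles sit on every rim in the top view. The only one off was the stirrer plate, by about 3 mm, and the refined fit (0.472, 0.378) fixes that. Next I'll descend on the conical flask's neck.

>>> servo_tool --fingers '[60, 60, 60, 60, 60, 20, 20, 20, 20, 20]' --pt "-4 2 20" --pt "-4 2 70" --pt "-4 2 115" --pt "-4 2 136" --pt "-4 2 136" --pt "-4 2 136" --pt "-4 2 136" --pt "-4 2 136" --pt "-4 2 136" --pt "-4 2 136" --yaw '[0, 0, 0, 0, 0, 0, 0, 0, 0, 0]' --force 30

```text
t: 3.8
tool_pos: [0.4244, 0.0804, 0.0725]
orientation: [0.705, 0.709, 0.002, 0.001]
force: [1.0, 0.5, 7.3]
width: 0.32
grasp_force: 29.6
```

Width reads 27 mm, not 30, because the tool ended 13 mm off in y and the pads hold the neck near their edge. I'll open and look.

>>> servo_tool --fingers '[60, 60, 60, 60]' --pt "0 0 0" --pt "0 0 0" --pt "0 0 0" --pt "0 0 0" --yaw '[0, 0, 0, 0]'

```text
t: 4.3
tool_pos: [0.4224, 0.08, 0.0713]
orientation: [0.705, 0.709, -0.0, -0.0]
force: [0.0, 0.2, 0.6]
width: 0.705
grasp_force: 0.0
```

```bash
python3 - <<'E'
from h import *
print(observe()['tool_pos'])
for cam in('top','side'):
    d=snapshot(cam)
    for r in regions_of(cam,'conical_flask_mid')[:2]:
        P=cloud(d,r['region']); P=P[(P[:,2]>.098)&(P[:,2]<.115)]; print(cam,r['confidence'],r['extent'],len(P),(P.min(0)+P.max(0))/2 if len(P) else 0)
    if cam=='side': cv2.imwrite('pics/cf.png',cv2.resize(d['img'][160:320,200:400],None,fx=3,fy=3))
E
```

```text
[0.42243552 0.07998249 0.07132023]
top 0.19 [229.7, 135.0, 298.6, 220.0] 0 0
side 0.7 [270.9, 219.4, 294.1, 262.0] 131 [0.42652286 0.06975317 0.104963  ]
```

View pics/cf.png

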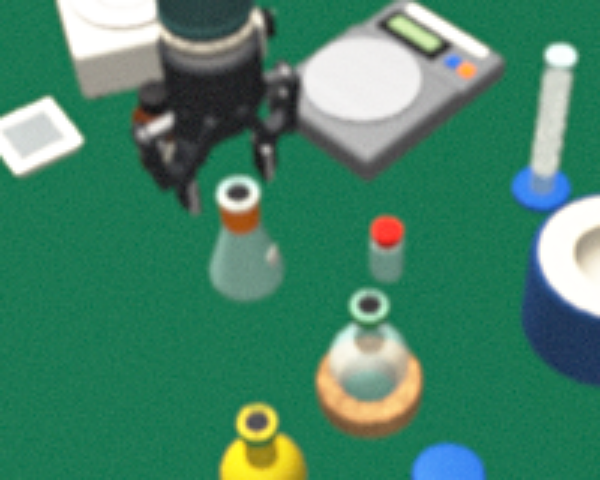

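The flask still stands unmoved in the crop, with the gripper about 12 mm to its left. I'll shift over and grip.

>>> servo_tool --fingers '[60, 60, 60, 20, 20, 20, 20, 20, 20]' --pt "-6 4 0" --pt "-12 4 0" --pt "-12 4 0" --pt "-12 4 0" --pt "-12 4 0" --pt "-12 4 0" --pt "-12 4 0" --pt "-12 4 -10" --pt "-12 4 -30" --yaw '[0, 0, 0, 0, 0, 0, 0, 0, 0]' --force 40

```text
t: 5.62
tool_pos: [0.4263, 0.0679, 0.1015]
orientation: [0.705, 0.709, -0.001, -0.0]
force: [0.4, 0.5, -0.1]
width: 0.324
grasp_force: 39.7
```

>>> servo_tool --fingers '[20, 20, 20, 20, 20, 20, 20, 20, 20, 20]' --pt "0 0 -40" --pt "10 0 -90" --pt "40 6 -100" --pt "80 12 -100" --pt "125 18 -100" --pt "170 25 -100" --pt "215 32 -100" --pt "260 39 -100" --pt "290 44 -100" --pt "310 46 -100" --yaw '[0, 0, 0, 0, 0, 0, 0, 0, 0, 0]'

```text
t: 6.88
tool_pos: [0.4705, 0.3801, 0.2014]
orientation: [0.704, 0.71, 0.0, 0.0]
force: [-0.5, -1.0, -0.6]
width: 0.327
grasp_force: 39.7
```

```bash
python3 - <<'E'
from h import *
s=observe();print(s['tool_pos'],s['force'],s['width'])
for cam in('side','top'):
    d=snapshot(cam)
    for r in regions_of(cam,'conical_flask_mid')[:2]:
        P=cloud(d,r['region']); h=np.percentile(P[:,2],97); T=P[P[:,2]>h-.01];print(cam,r['confidence'],r['extent'],h,(T.min(0)+T.max(0))/2, P.min(0),P.max(0))
    if cam=='side': cv2.imwrite('pics/cf2.png',cv2.resize(d['img'][60:260,140:340],None,fx=3,fy=3))
E
```

```text
[0.47045483 0.38007596 0.20144872] [-0.45784635 -0.95935625 -0.60134424] 0.3267994294457758
side 0.94 [229.0, 105.2, 246.5, 148.0] 0.23718154676366585 [0.47020563 0.37971059 0.2330743 ] [ 0.43847178  0.34715754 -0.00104282] [0.59750588 0.68445846 0.23885167]
top 0.96 [144.2, 224.2, 185.0, 253.0] 0.23763149910592585 [0.47246455 0.36759778 0.29343509] [0.43905148 0.34218446 0.07764288] [0.50844317 0.39980142 0.35882022]
top 0.54 [231.0, 134.8, 297.5, 217.8] 0.0529984854933465 [0.6050908  0.1741948  0.04971906] [ 0.5358571   0.09329106 -0.00389239] [0.75288989 0.27560985 0.05642539]
```

View pics/cf2.png

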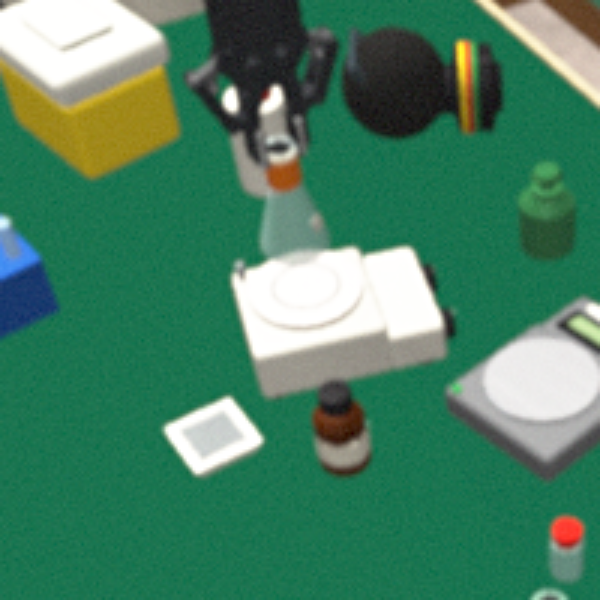

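The flask hangs upright over the plate, its base about 50 mm up. I'll lower it.

>>> servo_tool --fingers '[20, 20, 20, 20, 20, 20, 20, 20]' --pt "-2 2 12" --pt "-2 2 24" --pt "-2 2 34" --pt "-2 2 41" --pt "-2 2 45" --pt "-2 2 47" --pt "-2 2 48" --pt "-2 2 49" --yaw '[0, 0, 0, 0, 0, 0, 0, 0]'

```text
t: 8.07
tool_pos: [0.473, 0.3765, 0.1526]
orientation: [0.705, 0.709, 0.0, 0.0]
force: [-0.3, 0.0, -2.3]
width: 0.324
grasp_force: 39.7
```

>>> servo_tool --fingers '[20, 20, 20, 20]' --pt "0 0 1" --pt "0 0 1" --pt "0 0 2" --pt "0 0 2" --yaw '[0, 0, 0, 0]'

```text
t: 8.57
tool_pos: [0.4729, 0.3767, 0.1517]
orientation: [0.705, 0.709, 0.0, -0.0]
force: [-1.8, -0.7, 7.5]
width: 0.325
grasp_force: 40.5
```

Contact (7.5 N). I'll release, lift and go to the round flask.

>>> servo_tool --fingers '[60, 60, 60, 60, 60, 60, 60, 60, 60]' --pt "0 0 0" --pt "0 0 0" --pt "0 0 -15" --pt "0 0 -40" --pt "-10 0 -55" --pt "-60 -3 -55" --pt "-115 -6 -55" --pt "-170 -9 -55" --pt "-225 -12 -55" --yaw '[0, 0, 0, 0, 0, 0, 0, 0, 0]'

```text
t: 9.7
tool_pos: [0.4619, 0.1488, 0.206]
orientation: [0.705, 0.709, 0.0, 0.0]
force: [2.1, 0.3, 0.3]
width: 0.703
grasp_force: 0.0
```

>>> servo_tool --fingers '[60, 60, 60, 60, 60, 60, 60]' --pt "-50 -3 0" --pt "-100 -6 0" --pt "-150 -9 0" --pt "-200 -12 0" --pt "-235 -13 0" --pt "-247 -13 0" --pt "-247 -13 0" --yaw '[0, 0, 0, 0, 0, 0, 0]'

```text
t: 10.58
tool_pos: [0.4506, -0.0961, 0.2056]
orientation: [0.705, 0.709, 0.0, -0.0]
force: [0.2, -0.1, 0.3]
width: 0.701
grasp_force: 0.0
```

```bash
cat > chk.py <<'E'
from h import *
import sys
np.set_printoptions(precision=4,suppress=True)
s=observe();print(s['t'],s['tool_pos'],s['force'])
for cam in('side','top'):
    d=snapshot(cam)
    for a in sys.argv[1:]:
        n,z=a.split(':');z=float(z)
        for r in regions_of(cam,n)[:2]:
            P=cloud(d,r['region']);P=P[abs(P[:,2]-z+.003)<.007]
            if len(P)>20: print(cam,n,round(r['confidence'],2),len(P),(P.min(0)+P.max(0))/2,P.max(0)-P.min(0))
E
python3 chk.py conical_flask_mid:.186 round_flask_mid:.124
```

```text
10.575 [ 0.4506 -0.0961  0.2056] [ 0.1903 -0.0535  0.3211]
side conical_flask_mid 0.66 98 [0.4718 0.3775 0.1826] [0.0296 0.0362 0.0127]
side round_flask_mid 0.97 118 [ 0.4481 -0.0953  0.1211] [0.0261 0.0269 0.0135]
top conical_flask_mid 0.57 182 [0.4722 0.3743 0.1829] [0.0312 0.0349 0.0135]
```

The conical flask is standing on the plate. Next I'll descend on the round flask's neck.

>>> servo_tool --fingers '[60, 60, 60, 60, 20, 20, 20, 20, 20, 20]' --pt "0 -1 45" --pt "0 -1 90" --pt "0 -1 117" --pt "0 -1 117" --pt "0 -1 117" --pt "0 -1 117" --pt "0 -1 117" --pt "0 -1 117" --pt "0 -1 112" --pt "0 -1 95" --yaw '[0, 0, 0, 0, 0, 0, 0, 0, 0, 0]'

```text
t: 12.12
tool_pos: [0.4489, -0.0956, 0.1103]
orientation: [0.705, 0.709, -0.001, -0.001]
force: [0.5, -0.2, -0.3]
width: 0.282
grasp_force: 39.3
```

>>> servo_tool --fingers '[20, 20, 20, 20, 20, 20, 20, 20, 20]' --pt "0 0 -40" --pt "0 0 -80" --pt "-5 20 -90" --pt "-15 65 -90" --pt "-24 110 -90" --pt "-34 155 -90" --pt "-41 188 -90" --pt "-44 203 -90" --pt "-44 203 -90" --yaw '[0, 0, 0, 0, 0, 0, 0, 0, 0]'

```text
t: 13.25
tool_pos: [0.6527, -0.1384, 0.2]
orientation: [0.705, 0.709, -0.0, -0.0]
force: [-1.0, -0.0, -1.2]
width: 0.278
grasp_force: 39.5
```

```bash
python3 - <<'E'
from h import *
np.set_printoptions(precision=4,suppress=True)
s=observe();print(s['tool_pos'],s['force'],s['width'])
ims=[]
for cam in('side','top'):
    d=snapshot(cam)
    for r in regions_of(cam,'round_flask_mid')[:4]:
        P=cloud(d,r['region']);P=P[P[:,2]>.11]
        if len(P)>30: h=np.percentile(P[:,2],97);T=P[P[:,2]>h-.01];print(cam,r['confidence'],r['extent'],h,(T.min(0)+T.max(0))/2)
    c=[int(v) for v in proj(d,(.652,-.14,.15))]
    ims.append(cv2.resize(d['img'][max(0,c[1]-70):c[1]+70,c[0]-65:c[0]+65],(390,420)))
cv2.imwrite('pics/rf.png',np.hstack(ims))
E
```

```text
[ 0.6527 -0.1384  0.2   ] [-0.9815 -0.0166 -1.1964] 0.2782123155975442
side 0.59 [392.1, 198.1, 421.5, 240.6] 0.23415816314025747 [ 0.6466 -0.1435  0.2368]
```

View pics/rf.png

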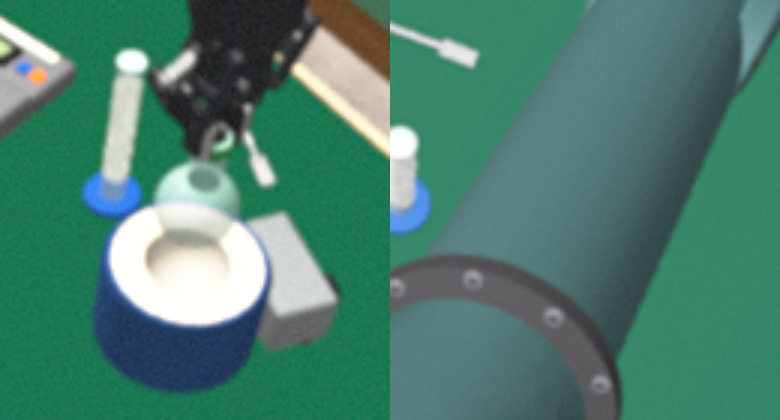

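The flask hangs upright over the nest and clear of the cylinder. I'll lower it.

>>> servo_tool --fingers '[20, 20, 20, 20, 20, 20, 20, 20, 20, 20]' --pt "-1 -1 15" --pt "-1 -1 30" --pt "-1 -1 42" --pt "-1 -1 52" --pt "-1 -1 59" --pt "-1 -1 64" --pt "-1 -1 67" --pt "-1 -1 69" --pt "-1 -1 70" --pt "-1 -1 70" --yaw '[0, 0, 0, 0, 0, 0, 0, 0, 0, 0]'

```text
t: 14.7
tool_pos: [0.6525, -0.1396, 0.1307]
orientation: [0.705, 0.709, 0.0, 0.0]
force: [0.6, -0.2, -1.1]
width: 0.279
grasp_force: 39.5
```

>>> servo_tool --fingers '[20, 20, 20]' --pt "0 0 1" --pt "0 0 2" --pt "0 0 2" --yaw '[0, 0, 0]'

```text
t: 15.08
tool_pos: [0.6531, -0.1401, 0.1296]
orientation: [0.705, 0.709, 0.001, 0.001]
force: [1.5, -0.2, 5.1]
width: 0.278
grasp_force: 40.0
```

>>> servo_tool --fingers '[60, 60, 60, 60, 85, 85, 85, 85, 85, 85]' --pt "0 0 0" --pt "0 0 0" --pt "0 0 -10" --pt "0 0 -40" --pt "0 0 -60" --pt "-18 -50 -60" --pt "-36 -100 -60" --pt "-54 -145 -60" --pt "-70 -190 -60" --pt "-81 -216 -60" --yaw '[0, 0, 0, 0, 0, 0, 0, 0, 0, 0]'

```text
t: 16.32
tool_pos: [0.4337, -0.2227, 0.1889]
orientation: [0.706, 0.708, 0.0, -0.0]
force: [0.9, -0.1, -0.1]
width: 0.996
grasp_force: 0.0
```

```bash
python3 chk.py round_flask_mid:.164 white_jar_mid:.072
```

```text
16.325 [ 0.4337 -0.2227  0.1889] [ 0.9059 -0.1088 -0.1469]
side white_jar_mid 0.7 438 [ 0.4354 -0.221   0.069 ] [0.0517 0.0526 0.0136]
top round_flask_mid 0.93 113 [ 0.654  -0.1397  0.1609] [0.0251 0.0246 0.0136]
top white_jar_mid 0.59 371 [ 0.4378 -0.222   0.0691] [0.0505 0.0522 0.0136]
top white_jar_mid 0.52 820 [0.4731 0.3752 0.069 ] [0.1485 0.1486 0.014 ]
```

The round flask is seated, with its mouth at z≈0.164. Next, the jar.

>>> servo_tool --fingers '[85, 85, 85, 85, 85, 35, 35, 35, 35, 35]' --pt "1 3 50" --pt "1 3 105" --pt "1 3 150" --pt "1 3 172" --pt "1 3 172" --pt "1 3 172" --pt "1 3 172" --pt "1 3 172" --pt "1 3 172" --pt "1 3 172" --yaw '[0, 0, 0, 0, 0, 0, 0, 0, 0, 0]'

```text
t: 17.88
tool_pos: [0.4404, -0.221, 0.0178]
orientation: [0.705, 0.709, 0.001, 0.001]
force: [-0.4, 0.6, 6.4]
width: 0.606
grasp_force: 41.1
```

>>> servo_tool --fingers '[35, 35, 35, 35, 35, 35, 35, 35, 35, 35]' --pt "0 0 -30" --pt "0 0 -80" --pt "10 4 -125" --pt "50 22 -130" --pt "95 42 -130" --pt "140 61 -130" --pt "190 83 -130" --pt "240 105 -130" --pt "290 127 -130" --pt "335 147 -130" --yaw '[0, 0, 0, 0, 0, 0, 0, 0, 0, 0]'

```text
t: 19.12
tool_pos: [0.5849, 0.1177, 0.147]
orientation: [0.704, 0.71, 0.001, 0.0]
force: [0.0, 0.2, -1.2]
width: 0.609
grasp_force: 42.9
```

>>> servo_tool --fingers '[35, 35, 35, 35, 35]' --pt "35 14 0" --pt "55 24 0" --pt "60 26 0" --pt "60 26 0" --pt "60 26 0" --yaw '[0, 0, 0, 0, 0]'

```text
t: 19.75
tool_pos: [0.6095, 0.1727, 0.1466]
orientation: [0.706, 0.708, -0.001, 0.0]
force: [0.0, -0.3, -1.5]
width: 0.602
grasp_force: 42.9
```

```bash
python3 chk.py white_jar_mid:.202
```

```text
19.75 [0.6095 0.1727 0.1466] [ 0.0107 -0.3053 -1.4788]
side white_jar_mid 0.95 198 [0.6096 0.1683 0.198 ] [0.0454 0.0506 0.0117]
top white_jar_mid 0.46 91 [0.6063 0.1523 0.199 ] [0.0365 0.0153 0.0133]
```

>>> servo_tool --fingers '[35, 35, 35, 35, 35, 35, 35, 35, 35, 35]' --pt "1 3 15" --pt "1 3 30" --pt "1 3 45" --pt "1 3 57" --pt "1 3 66" --pt "1 3 72" --pt "1 3 75" --pt "1 3 76" --pt "1 3 77" --pt "1 3 77" --yaw '[0, 0, 0, 0, 0, 0, 0, 0, 0, 0]'

```text
t: 21.2
tool_pos: [0.6132, 0.1763, 0.0696]
orientation: [0.705, 0.709, 0.0, 0.0]
force: [0.3, -0.9, -1.0]
width: 0.604
grasp_force: 42.9
```

>>> servo_tool --fingers '[35, 35, 35, 35]' --pt "0 0 1" --pt "0 0 2" --pt "0 0 2" --pt "0 0 2" --yaw '[0, 0, 0, 0]'

```text
t: 21.7
tool_pos: [0.6132, 0.1763, 0.068]
orientation: [0.705, 0.709, 0.0, -0.0]
force: [-2.6, 0.2, 6.4]
width: 0.604
grasp_force: 43.4
```

>>> servo_tool --fingers '[85, 85, 85, 85, 85, 85, 85, 85, 85, 85]' --pt "0 0 0" --pt "0 0 0" --pt "0 0 0" --pt "0 0 -30" --pt "0 0 -75" --pt "0 -5 -115" --pt "12 -50 -120" --pt "25 -100 -120" --pt "38 -150 -120" --pt "48 -185 -120" --yaw '[0, 0, 0, 0, 0, 0, 0, 0, 0, 0]'

```text
t: 22.95
tool_pos: [0.4251, 0.2233, 0.1872]
orientation: [0.705, 0.71, -0.0, -0.001]
force: [-0.4, 0.5, 0.5]
width: 0.993
grasp_force: 0.0
```

```bash
python3 chk.py white_jar_mid:.122 amber_bottle_mid:.09
```

```text
22.95 [0.4251 0.2233 0.1872] [-0.3705  0.4749  0.5202]
side white_jar_mid 0.77 241 [0.6108 0.1753 0.119 ] [0.0507 0.0531 0.014 ]
side amber_bottle_mid 0.69 80 [0.4259 0.2241 0.087 ] [0.0277 0.025  0.0128]
top white_jar_mid 0.97 381 [0.6148 0.175  0.1194] [0.0524 0.0524 0.0132]
top amber_bottle_mid 0.61 137 [0.4276 0.2245 0.0872] [0.0285 0.0294 0.0134]
top amber_bottle_mid 0.6 1558 [ 0.6529 -0.1412  0.087 ] [0.1341 0.1352 0.014 ]
```

The jar is centred on the pan. Next, the bottle.

>>> servo_tool --fingers '[85, 85, 85, 85, 85, 30, 30, 30, 30, 30]' --pt "1 2 50" --pt "1 2 100" --pt "1 2 142" --pt "1 2 162" --pt "1 2 162" --pt "1 2 162" --pt "1 2 162" --pt "1 2 162" --pt "1 2 162" --pt "1 2 162" --yaw '[0, 0, 0, 0, 0, 0, 0, 0, 0, 0]'

```text
t: 24.5
tool_pos: [0.4304, 0.2244, 0.0267]
orientation: [0.705, 0.709, 0.001, 0.0]
force: [-0.9, -0.4, 5.8]
width: 0.539
grasp_force: 40.2
```

>>> servo_tool --fingers '[30, 30, 30, 30, 30, 30, 30, 30, 30, 30]' --pt "0 0 -30" --pt "0 5 -80" --pt "-10 10 -125" --pt "-50 20 -130" --pt "-100 22 -130" --pt "-150 24 -130" --pt "-200 26 -130" --pt "-250 28 -130" --pt "-300 29 -130" --pt "-350 30 -130" --yaw '[0, 0, 0, 0, 0, 0, 0, 0, 0, 0]'

```text
t: 25.75
tool_pos: [0.4619, -0.127, 0.1561]
orientation: [0.705, 0.71, 0.001, 0.0]
force: [0.7, -0.7, -1.2]
width: 0.533
grasp_force: 41.7
```

>>> servo_tool --fingers '[30, 30, 30, 30, 30, 30, 30, 30, 30]' --pt "-50 1 0" --pt "-100 2 0" --pt "-150 3 0" --pt "-200 4 0" --pt "-240 5 0" --pt "-260 6 0" --pt "-265 6 0" --pt "-265 6 0" --pt "-265 6 0" --yaw '[0, 0, 0, 0, 0, 0, 0, 0, 0]'

```text
t: 26.88
tool_pos: [0.47, -0.3884, 0.1551]
orientation: [0.704, 0.71, 0.001, -0.001]
force: [0.5, 0.4, 1.1]
width: 0.535
grasp_force: 41.7
```

```bash
python3 chk.py amber_bottle_mid:.22 tray_floor:.02
```

```text
26.875 [ 0.47   -0.3884  0.1551] [0.5001 0.4004 1.1322]
side amber_bottle_mid 0.7 33 [ 0.4618 -0.3974  0.215 ] [0.0305 0.006  0.0096]
side tray_floor 0.95 720 [ 0.4643 -0.3913  0.0169] [0.1159 0.1133 0.0138]
side tray_floor 0.64 249 [0.6436 0.1591 0.0169] [0.2174 0.1313 0.0139]
top amber_bottle_mid 0.92 118 [ 0.4711 -0.3816  0.2176] [0.0278 0.0203 0.0124]
top tray_floor 0.78 317 [ 0.4672 -0.3826  0.0167] [0.1113 0.0932 0.0133]
```

>>> servo_tool --fingers '[30, 30, 30, 30, 30, 30, 30, 30, 30, 30]' --pt "-3 -4 25" --pt "-3 -4 50" --pt "-3 -4 72" --pt "-3 -4 90" --pt "-3 -4 103" --pt "-3 -4 112" --pt "-3 -4 117" --pt "-3 -4 119" --pt "-3 -4 120" --pt "-3 -4 120" --yaw '[0, 0, 0, 0, 0, 0, 0, 0, 0, 0]'

```text
t: 28.42
tool_pos: [0.4659, -0.3939, 0.0357]
orientation: [0.705, 0.709, 0.0, 0.0]
force: [0.1, -0.5, -0.1]
width: 0.534
grasp_force: 41.7
```

>>> servo_tool --fingers '[30, 30, 30, 30]' --pt "0 0 1" --pt "0 0 2" --pt "0 0 3" --pt "0 0 3" --yaw '[0, 0, 0, 0]'

```text
t: 28.92
tool_pos: [0.4656, -0.3936, 0.0323]
orientation: [0.705, 0.709, -0.0, -0.0]
force: [0.0, 0.9, -0.6]
width: 0.534
grasp_force: 41.7
```

>>> servo_tool --fingers '[30, 30, 30]' --pt "0 0 1" --pt "0 0 1.5" --pt "0 0 1.5" --yaw '[0, 0, 0]'

```text
t: 29.3
tool_pos: [0.4656, -0.3938, 0.0318]
orientation: [0.705, 0.709, 0.0, 0.0]
force: [-1.4, 0.8, 5.8]
width: 0.536
grasp_force: 42.4
```

Contact. I'll release, retreat and check everything.

>>> servo_tool --fingers '[80, 80, 80, 80, 80, 80, 80, 80, 80, 80]' --pt "0 0 0" --pt "0 0 0" --pt "0 0 0" --pt "0 0 -25" --pt "0 0 -70" --pt "0 0 -120" --pt "0 0 -160" --pt "0 0 -190" --pt "-40 0 -200" --pt "-80 0 -200" --yaw '[0, 0, 0, 0, 0, 0, 0, 0, 0, 0]'

```text
t: 30.55
tool_pos: [0.4672, -0.4745, 0.2323]
orientation: [0.704, 0.71, 0.0, 0.001]
force: [-0.1, -1.0, 0.0]
width: 0.933
grasp_force: 0.0
```

```bash
python3 chk.py amber_bottle_mid:.095 white_jar_mid:.122 conical_flask_mid:.186 round_flask_mid:.164; python3 -c "
from h import *
cv2.imwrite('pics/end.png',snapshot('side')['img'])"
```

```text
30.55 [ 0.4672 -0.4745  0.2323] [-0.1058 -0.9748  0.0482]
side amber_bottle_mid 0.6 215 [ 0.4643 -0.3907  0.092 ] [0.0309 0.0293 0.0138]
side white_jar_mid 0.85 227 [0.6116 0.1748 0.119 ] [0.0496 0.0506 0.0138]
side conical_flask_mid 0.73 103 [0.4716 0.377  0.183 ] [0.0303 0.0363 0.0133]
top amber_bottle_mid 0.85 139 [ 0.4672 -0.3918  0.092 ] [0.0289 0.0297 0.0139]
top amber_bottle_mid 0.38 1767 [ 0.6525 -0.1398  0.0919] [0.1316 0.1324 0.0138]
top white_jar_mid 0.78 381 [0.6145 0.1744 0.1194] [0.053  0.0519 0.013 ]
```

View pics/end.png

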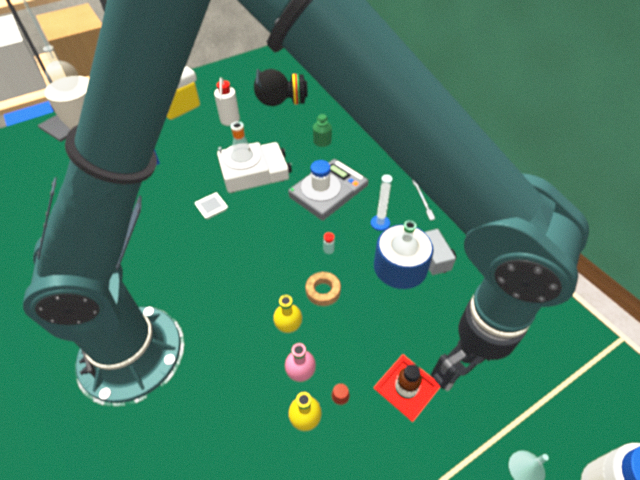

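The side picture shows all four in place: conical flask (240,145), jar (320,178), round flask (408,242) and bottle (408,380). The cylinder (382,203) and vial (329,243) are upright and the arm is clear.

>>> servo_tool --fingers '[80, 80, 80, 80]' --pt "0 0 0" --pt "0 0 0" --pt "0 0 0" --pt "0 0 0" --yaw '[0, 0, 0, 0]'

```text
t: 31.6
tool_pos: [0.4661, -0.4738, 0.2309]
orientation: [0.705, 0.709, -0.0, 0.0]
force: [0.3, 0.4, -0.2]
width: 0.936
grasp_force: 0.0
```

```bash
python3 -c "
from cell import *
print(finish_job())"
```

```text
the job is handed in; nothing more can be done
None
```

The job is handed in at about 32 s (no verdict was returned): the last pictures show all four vessels upright and released on their stations, the cylinder and vial still standing, and the arm clear.

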